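Line up a hinge for its pin

ROBOT

A 6-joint arm with a two-finger parallel gripper is mounted at the origin on a cart in front of the work surface, level with it; the furniture and walls round the work are solid. World frame = base frame: x ahead of the robot, y to its left, z up, the work surface at z = 0. Lengths are in m, angles in rad, forces in N, time in s.
With the tool pointing down it reaches from about 0.325 to 0.85 m from the base axis. Payload 15.5 kg.
Tool frame: the origin (TCP) lies midway between the tips of the shut fingers; the grasp point (between the pads) lies 19 mm behind it; z points along the fingers, y is the line along which they close (so a half turn about z gives the same grasp; the last joint's range is limited). The gripper opens to 91 mm and grips with 3 to 60 N. Pads are 32 mm wide; open, the fingers measure 118 mm over their backs; the gripper's body (76 mm by 178 mm) begins 60 mm behind the grasp point.
Start: joints at [1.115, 0.494, 1.345, -0, 1.302, -0.096], TCP at [0.221, 0.585, 0.214] pointing down, gripper open.
Joint ranges: [-2.91, 2.91], [-0.82, 2.16], [0.22, 2.67], [-1.22, 4.37], [0.12, 2.79], [-3.08, 3.08]. Speed limits (rad/s): [1.89, 1.89, 2.57, 3.01, 3.01, 3.01].

INTERFACE

Orientations are given as a unit quaternion [x, y, z, w].
In Python, from bench import env gives the robot as it stands.
- The arm moves only by the shell command python3 -m handwheel 'ROWS'. ROWS is JSON, a list of rows, each an object with "turn": the turn, a rotation vector about the tool's x, y, z in rad, a list of three; "xyz": the shift along the tool's x, y, z in mm, a list of three; "grip": the gripper command: -1 is fully open, 1 is shut, values between are in proportion. A call has 1 to 8 rows; each row is the pose to reach, as a shift and turn from the pose commanded when the call began, along the tool's axes at that moment; what a row does not reach only later rows make up. A row lasts 1/12 s, in which the tool goes at most 41.7 mm and 7.16 degrees, less where a joint would pass 70% of its speed; a pose out of reach is approached as far as the arm can. A call with a gripper value outside its range is refused whole. The fingers move at their own pace and stop on an object; the grip force is fixed at half the most. Time passes only in rows, so rows that repeat a pose let the fingers close. It gives the time, the measured TCP pose, the force, the opening and the grip force at its end, in the units of the state.
- env.state(): the state, without advancing time (a new reading comes with each control period).
- env.snapshot(name): name is "scene" or "side" or "wrist"; returns a dict with "pixels" (400x640x3 uint8, red, green, blue), "vfov" (degrees; the focal length in pixels is half the picture's height over the tangent of half this angle, whatever the lens; pixels are square), "cx", "cy" (the principal point, pixels), "position" and "rotation" of the camera in the world; the wrist camera has in their place "mount" (4x4, takes a point from camera to tool coordinates, whose origin is the TCP and whose axes are the flange's). Camera axes: x right, y down, z forward; pixel columns grow to the right and rows downward; lengths in m; the calibration is good to about 2 mm. A picture is of the moment at which its call begins: read the wrist's pose just before it. There is no depth.
- env.job_done(): hands the job in; it is judged then, once.
The state is a dict: "t": time; "qpos": joint angles; "qd": joint speeds; "tau": joint torques, N m; "eef_pos": TCP position; "eef_rot": TCP orientation; "wrist_force": force on the tool from outside, world axes, zero at the start; "moment": the same for the moment, N m; "gripper_width": finger opening in m; "grasp_force": force on a finger pad.
Only numpy, scipy, OpenCV 4.12 (cv2) and the standard library are available. Lean on these libraries where they do the work, as an engineer would, in place of code of your own. Each camera call takes 0.05 s, during which the arm holds its last target. There are 200 camera calls.

TASK

Lower the two-knuckle hinge bracket over the two pins of the mounting block until it lies flush, knuckles on the robot's side, and let go of it. Then take the cover leaf by its rib and lower its single knuckle into the cradle between the bracket's two, so that the three holes line up for the hinge pin and the leaf sticks out level towards the robot. Finish while still holding the leaf there, without letting go, and leave the hinge pin and the other things where they are.

Things in the scene. Friction and masses are not known exactly. Their poses are not given: they have to be found in the camera images.
- block: Mounting block: fixed, grey, 110 (x) x 140 (y) x 35 mm high; its -x side is towards the robot. Origin: centre of its underside. On top stand two steel locating pins of 8 mm diameter at x = +12, y = -46 and +46 mm, 16 mm high: straight for 8 mm, then tapered to a 3 mm nose.
- block_seat (a point): Centre of the block's flat top, 35 mm above its underside, axes as the block's. The bracket's origin comes here, its axes along the block's.
- bracket: Hinge bracket: loose, about 0.3 kg, lying flat. Base plate 90 (x) x 120 (y) x 6 mm; origin at the centre of its underside, z up. Two 11 mm through holes at x = +12, y = -46 and +46 mm fit over the block's pins. Upright grip rib 12 (x) x 44 mm (y), up to z = 40 mm, centred at x = +12, y = 0. Two steel knuckles along y near the -x edge (see bracket_bore).
- bracket_bore (a point): Mid-point of the knuckle axis, at (-32, 0, 22) mm in the bracket's frame, same axes; holes run along y. Knuckles: 16 mm outside, 10 mm bore, y = -47 to -17 and 17 to 47 mm, bevelled ends, so a 34 mm gap. In the gap a 90 degree V cradle, open upward, rims about 3 mm below the axis, centres a 16 mm knuckle on this axis.
- bracket_grip (a point): Place to grip the bracket: on the middle of the rib, x = +12, y = 0, z = 30 mm in the bracket's frame (10 mm below the rib's top, 24 mm above the plate). Fingers close along the bracket's x on the 12 mm thickness.
- leaf: Cover leaf: loose, about 0.18 kg, lying level. Origin under the rib on the underside plane, z up. Flat leaf 4 mm thick, x = -40 to +22, 80 mm wide (y), top at z = 15 mm, lip turned down to z = 0 along the -x edge; a 26 mm wide neck leads to one steel knuckle at +x (see leaf_bore). Upright grip rib 12 (x) x 44 mm (y), z = 15 to 50 mm, centred at x = 0, y = 0.
- leaf_bore (a point): Centre of the leaf's knuckle (16 mm outside, 10 mm bore, 30 mm long, bevelled ends), at (36, 0, 8) mm in the leaf's frame, same axes; the hole runs along y. It comes to bracket_bore, with the leaf's axes along the bracket's; then there is 2 mm of play at each end of the knuckle.
- leaf_grip (a point): Place to grip the leaf: on the middle of the rib, x = 0, y = 0, z = 36 mm in the leaf's frame (14 mm below the rib's top, 21 mm above the leaf). Fingers close along the leaf's x on the 12 mm thickness.
- pin: Hinge pin, loose bystander: steel rod of 7 mm diameter and 116 mm overall, lying along its x, with a flat 12 x 18 mm head at -x. Not needed yet; leave it.
- timer: Timer, loose bystander: flat white box 58 x 62 x 15 mm with three buttons. Origin at the centre of its underside.
- cup: Specimen cup with lid, loose bystander: 53 mm diameter, 62 mm high. Origin at the centre of its underside.
- small_box: Coverslip box, loose bystander: white, 29 x 34 x 15 mm. Origin at the centre of its underside.
Things that resemble listed ones, but are neither listed nor needed, are in the scene too. What is shaped like the block but blue is not meant.

How it is judged:
By the outcome, as a careful person would: the job done as asked, in the order asked, and still so for the second after the job is handed in, while the arm keeps its last pose, push and grip.
It also fails if it takes over 59 s, if anything falls off the work surface, if the arm or the gripper's body presses on something with over 40 N, if the wrist force passes 120 N, or if a joint passes its speed limit or range.

## Working session

There is one attempt and no reset: what is moved stays moved. The work goes in short steps, Python scripts to look and compute and a shell command to move; the robot and the scene stay as the last step left them, time stands still between calls to the robot, and variables do not carry over. Pictures are saved under pics/ and viewed, at most 10 in all, crops included, and the job is handed in when it is done.

```bash
mkdir -p pics; cat > h.py <<'E'
import numpy as np, cv2, json
from bench import env
from scipy.spatial.transform import Rotation as R
def snap(n,fn=None):
    st=env.state(); s=env.snapshot(n)
    p=np.array(s["pixels"],np.uint8)
    if n=="wrist":
        T=np.eye(4);T[:3,:3]=R.from_quat(st["eef_rot"]).as_matrix();T[:3,3]=st["eef_pos"]
        M=T@np.array(s["mount"]); P,Q=M[:3,3],M[:3,:3]
    else:
        P=np.array(s["position"]);Q=np.array(s["rotation"])
        if Q.shape!=(3,3): Q=R.from_quat(Q).as_matrix()
    c=dict(P=P.tolist(),Q=Q.tolist(),f=200/np.tan(np.radians(s["vfov"])/2),cx=s["cx"],cy=s["cy"])
    if fn: cv2.imwrite("pics/"+fn+".png",p[:,:,::-1]); json.dump(c,open("pics/"+fn+".json","w"))
    return p,c,s
def cam(fn): return json.load(open("pics/"+fn+".json"))
def proj(c,X):
    X=np.atleast_2d(X); v=(X-np.array(c["P"]))@np.array(c["Q"])
    return v[:,:2]/v[:,2:]*c["f"]+[c["cx"],c["cy"]]
def ray(c,u,v,z):
    d=np.array(c["Q"])@np.array([(u-c["cx"])/c["f"],(v-c["cy"])/c["f"],1]);P=np.array(c["P"])
    return P+d*(z-P[2])/d[2]
E
python3 - <<'E'
from h import *
for n in["scene","side","wrist"]:
    p,c,s=snap(n,n+"0"); print(n,{k:v for k,v in s.items() if k!="pixels"})
print(env.state())
E
```

```text
scene {'vfov': 42.73371141384457, 'cx': 314.9597530564774, 'cy': 204.85359605650126, 'position': array([-0.41174736, -0.53794157,  0.86932816]), 'rotation': array([ 0.7854005 , -0.41298018,  0.21943666, -0.40551324])}
side {'vfov': 46.59548841019552, 'cx': 326.99122913573166, 'cy': 191.53937517074166, 'position': array([0.32218313, 1.1320178 , 0.67467957]), 'rotation': array([-0.10659555,  0.85614753, -0.50303875,  0.0509981 ])}
wrist {'vfov': 58.4072846323063, 'cx': 322.25664611822185, 'cy': 194.9480515551335, 'mount': array([[-3.46158438e-04, -9.60597329e-01, -2.77943614e-01,
         7.88663698e-02],
       [ 9.99999494e-01, -5.95067806e-04,  8.11179933e-04,
        -5.72546854e-04],
       [-9.44612573e-04, -2.77943192e-01,  9.60597049e-01,
        -1.70822145e-01],
       [ 0.00000000e+00,  0.00000000e+00,  0.00000000e+00,
         1.00000000e+00]])}
{'t': 0.15, 'qpos': array([ 1.11450722e+00,  4.94029663e-01,  1.34595053e+00, -1.49736093e-05,
        1.30250012e+00, -9.54904008e-02]), 'qd': array([-0.00153627, -0.00057797, -0.00338417, -0.00170643,  0.00020009,
        0.00203145]), 'tau': array([ 1.09699926e-03, -8.79205942e+01, -3.82055032e+01,  7.08654081e-02,
        5.02999651e-02, -1.15378275e-04]), 'eef_pos': array([0.22051399, 0.584515  , 0.21349492]), 'eef_rot': array([ 1.79420485e-01,  9.83772378e-01, -4.29012939e-04, -1.13955845e-04]), 'wrist_force': array([-0.41440467, -0.20319171, -1.27316313]), 'moment': array([-0.04721158,  0.03571673,  0.03507267]), 'grasp_force': 0.0, 'gripper_width': 0.09114149278308846}
```

View pics/scene0.png

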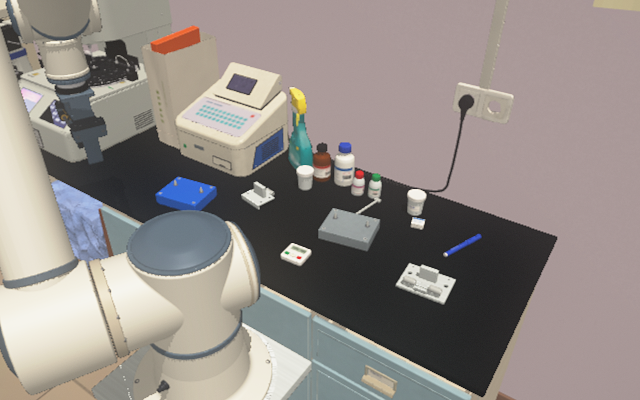

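View pics/side0.png

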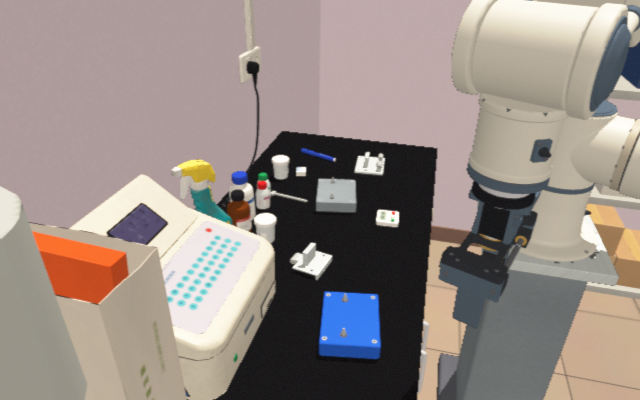

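```bash
python3 - <<'E'
from h import *
a=cv2.imread("pics/scene0.png"); b=cv2.imread("pics/side0.png")
def cr(i,u,v,w=80,h=60): 
    return cv2.resize(i[v-h//2:v+h//2,u-w//2:u+w//2],(400,300),interpolation=cv2.INTER_CUBIC)
cv2.imwrite("pics/m1.png",np.vstack([np.hstack([cr(a,427,282),cr(a,350,228)]),np.hstack([cr(a,258,194),cr(b,311,260)])]))
c=cam("scene0")
for n,u,v,z in[("block",350,222,.035),("bracket",427,282,.006),("leaf",258,196,.015),("cupR",416,213,0),("cupL",305,187,0),("timer",296,256,0),("blue",186,190,.035),("pinA",378,200,0),("box",418,224,.01)]: print(n,ray(c,u,v,z).round(3))
c=cam("side0")
for n,u,v,z in[("block",336,190,.035),("bracket",370,166,.006),("leaf",312,263,.015)]: print(n,ray(c,u,v,z).round(3))
E
```

```text
block [0.562 0.    0.035]
bracket [ 0.496 -0.259  0.006]
leaf [0.539 0.304 0.015]
cupR [ 0.75  -0.112  0.   ]
cupL [0.678 0.231 0.   ]
timer [ 0.398  0.062 -0.   ]
blue [0.419 0.478 0.035]
pinA [0.746 0.01  0.   ]
box [ 0.692 -0.144  0.01 ]
block [0.554 0.003 0.035]
bracket [ 0.492 -0.236  0.006]
leaf [0.54  0.317 0.015]
```

View pics/m1.png

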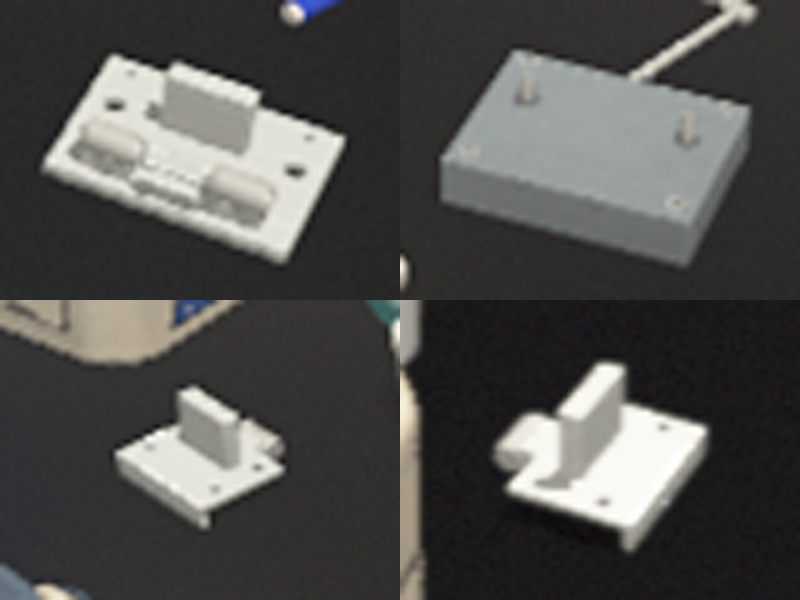

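Candidates: bracket (427,282) is the only one; grey block (350,228) against the blue decoy (186,193); leaf (258,194) is the only one. The crops confirm this: two knuckles, grey with two pins, single knuckle with lip. Next I fit the poses from the corner points.

```bash
cat >> h.py <<'E'
from scipy.optimize import least_squares
def fit(obs,z0,x0,loss="soft_l1"):
    """obs: list of (cam, model pts mm, pixels). returns x,y,yaw"""
    def f(p):
        r=[]
        Rz=R.from_euler("z",p[2]).as_matrix()
        for c,X,uv in obs: r.append((proj(c,np.array(X)/1000@Rz.T+[p[0],p[1],z0])-uv).ravel())
        return np.concatenate(r)
    s=least_squares(f,x0,loss=loss); return s.x,np.abs(f(s.x)).reshape(-1,2).round(1)
E
python3 - <<'E'
from h import *
c=cam("scene0")
def px(o,L): return np.array([[o[0]+(x+.5)/5-.5,o[1]+(y+.5)/5-.5] for x,y in L])
B=fit([(c,[(45,60,6),(45,-60,6),(-45,60,6),(-45,-60,0),(12,46,6),(12,-46,6),(18,22,40),(18,-22,40)],px((387,252),[(112,57),(345,135),(45,165),(285,262),(115,104),(295,171),(175,63),(260,95)]))],0,[.5,-.25,0])
K=fit([(c,[(55,70,35),(55,-70,35),(-55,70,35),(-55,-70,35),(12,46,35),(12,-46,35)],px((310,198),[(115,50),(350,107),(42,155),(290,222),(128,103),(286,145)]))],0,[.56,0,0])
L=fit([(c,[(-40,40,15),(-40,-40,15),(22,-40,15),(-6,22,50),(6,22,50),(6,-22,50),(-6,-22,50)],px((218,164),[(116,155),(208,213),(284,166),(178,94),(193,86),(240,119),(225,128)]))],0,[.54,.31,0])
for n,(p,r) in dict(bracket=B,block=K,leaf=L).items(): print(n,p.round(4),np.degrees(p[2]).round(1),r.tolist())
s=env.state();Rt=R.from_quat(s["eef_rot"]).as_matrix();print(Rt.round(3))
g=B[0]; tgt=np.array([g[0]+.012,g[1],.2]); print(tgt,"tool shift mm",(Rt.T@(tgt-s["eef_pos"])*1000).round(0))
E
```

```text
bracket [ 0.4946 -0.2565  0.0883] 5.1 [[0.1, 0.1], [0.2, 0.6], [0.1, 0.0], [0.1, 0.4], [0.1, 0.1], [0.1, 0.3], [0.2, 0.2], [0.3, 0.5]]
block [ 0.5531 -0.0032  0.1983] 11.4 [[0.1, 0.3], [0.6, 0.2], [0.5, 0.6], [0.1, 0.6], [0.2, 0.6], [0.1, 0.8]]
leaf [ 0.5475  0.3032 -0.1694] -9.7 [[0.2, 0.2], [0.5, 0.5], [0.1, 0.3], [0.2, 0.5], [0.1, 0.5], [0.3, 0.4], [0.2, 0.6]]
[[-0.936  0.353 -0.   ]
 [ 0.353  0.936 -0.001]
 [ 0.    -0.001 -1.   ]]
[ 0.50655631 -0.25647043  0.2       ] tool shift mm [-565. -686.   14.]
```

```bash
cat > rem.py <<'E'
import sys
from h import *
x,y,z,yaw=map(float,sys.argv[1:5])  # TCP target, closing-axis heading deg
s=env.state();Rt=R.from_quat(s["eef_rot"])
h=np.radians(yaw);Y=np.array([np.cos(h),np.sin(h),0]);Z=np.array([0,0,-1.]);X=np.cross(Y,Z)
Rd=R.from_matrix(np.c_[X,Y,Z])
print("t",round(s["t"],2),"pos",(s["eef_pos"]*1000).round(1),"w",round(s["gripper_width"]*1000,1),"F",s["wrist_force"].round(1),"grasp",round(float(s["grasp_force"]),1))
print("xyz",(Rt.inv().apply(np.array([x,y,z])-s["eef_pos"])*1000).round(1),"turn",(Rt.inv()*Rd).as_rotvec().round(4))
E
python3 -m handwheel '[{"xyz":[-565,-686,14],"turn":[0,0,1.12],"grip":-1},{"xyz":[-565,-686,14],"turn":[0,0,1.12],"grip":-1},{"xyz":[-565,-686,14],"turn":[0,0,1.12],"grip":-1},{"xyz":[-565,-686,14],"turn":[0,0,1.12],"grip":-1},{"xyz":[-565,-686,14],"turn":[0,0,1.12],"grip":-1},{"xyz":[-565,-686,14],"turn":[0,0,1.12],"grip":-1},{"xyz":[-565,-686,14],"turn":[0,0,1.12],"grip":-1},{"xyz":[-565,-686,14],"turn":[0,0,1.12],"grip":-1}]'; python3 rem.py .5066 -.2565 .2 5.1
```

```text
t: 0.82
eef_pos: [0.328, 0.2674, 0.2086]
eef_rot: [0.631, 0.776, 0.0, 0.0]
wrist_force: [1.4, 0.2, 0.7]
gripper_width: 0.0915
grasp_force: 0.0
t 0.82 pos [328.  267.4 208.6] w 91.5 F [1.4 0.2 0.7] grasp 0.0
xyz [-549.2   68.5    8.7] turn [1.000e-04 0.000e+00 1.153e-01]
```

```bash
python3 -m handwheel '[{"xyz":[-540,66,8],"turn":[0,0,0.1],"grip":-1},{"xyz":[-540,66,8],"turn":[0,0,0.1],"grip":-1},{"xyz":[-540,66,8],"turn":[0,0,0.1],"grip":-1},{"xyz":[-540,66,8],"turn":[0,0,0.1],"grip":-1},{"xyz":[-540,66,8],"turn":[0,0,0.1],"grip":-1},{"xyz":[-540,66,8],"turn":[0,0,0.1],"grip":-1},{"xyz":[-540,66,8],"turn":[0,0,0.1],"grip":-1},{"xyz":[-540,66,8],"turn":[0,0,0.1],"grip":-1}]' >/dev/null; python3 rem.py .5066 -.2565 .2 5.1
```

```text
t 1.48 pos [436.7 -48.1 203.8] w 91.1 F [1.8 1.8 0.3] grasp 0.0
xyz [-214.8   46.7    3.8] turn [ 0.0002 -0.      0.0206]
```

```bash
python3 -c "
from h import *; snap('wrist','w_block')"
python3 -m handwheel '[{"xyz":[-212,46,4],"turn":[0,0,0.02],"grip":-1},{"xyz":[-212,46,4],"turn":[0,0,0.02],"grip":-1},{"xyz":[-212,46,4],"turn":[0,0,0.02],"grip":-1},{"xyz":[-212,46,4],"turn":[0,0,0.02],"grip":-1},{"xyz":[-212,46,4],"turn":[0,0,0.02],"grip":-1},{"xyz":[-212,46,4],"turn":[0,0,0.02],"grip":-1},{"xyz":[-212,46,4],"turn":[0,0,0.02],"grip":-1},{"xyz":[-212,46,4],"turn":[0,0,0.02],"grip":-1}]' >/dev/null; python3 rem.py .5066 -.2565 .2 5.1
python3 - <<'E'
from h import *
snap('wrist','w_br')
a=cv2.imread("pics/w_block.png");b=cv2.imread("pics/w_br.png")
c=cam("w_block");Rz=R.from_euler("z",.1983).as_matrix()
print(proj(c,np.array([(0,0,35),(55,70,35),(55,-70,35),(-55,70,35),(-55,-70,35)])/1000@Rz.T+[.5531,-.0032,0]).round(0).tolist())
c=cam("w_br");Rz=R.from_euler("z",.0883).as_matrix()
print(proj(c,np.array([(0,0,6),(45,60,6),(45,-60,6),(-45,60,6),(-45,-60,6)])/1000@Rz.T+[.4946,-.2565,0]).round(0).tolist())
E
```

```text
t 2.2 pos [ 505.2 -251.4  199.3] w 91.1 F [-0.6  0.3  0.5] grasp 0.0
xyz [-5.2  1.  -0.7] turn [-0.0008 -0.0008 -0.0001]
[[450.0, 143.0], [513.0, 59.0], [504.0, 208.0], [389.0, 70.0], [394.0, 217.0]]
[[312.0, 174.0], [357.0, 115.0], [354.0, 228.0], [267.0, 115.0], [271.0, 228.0]]
```

```bash
python3 - <<'E'
import cv2,numpy as np
a=cv2.imread("pics/w_block.png");b=cv2.imread("pics/w_br.png")
A=cv2.resize(a[40:240,380:530],None,fx=3,fy=3,interpolation=cv2.INTER_CUBIC)[:600,:400] if 0 else cv2.resize(a[40:240,383:523],(392,560),interpolation=cv2.INTER_CUBIC)
B=cv2.resize(b[70:270,245:385],(392,560),interpolation=cv2.INTER_CUBIC)
cv2.imwrite("pics/m2.png",np.hstack([A,B]))
E
```

```text
(no output)
```

View pics/m2.png

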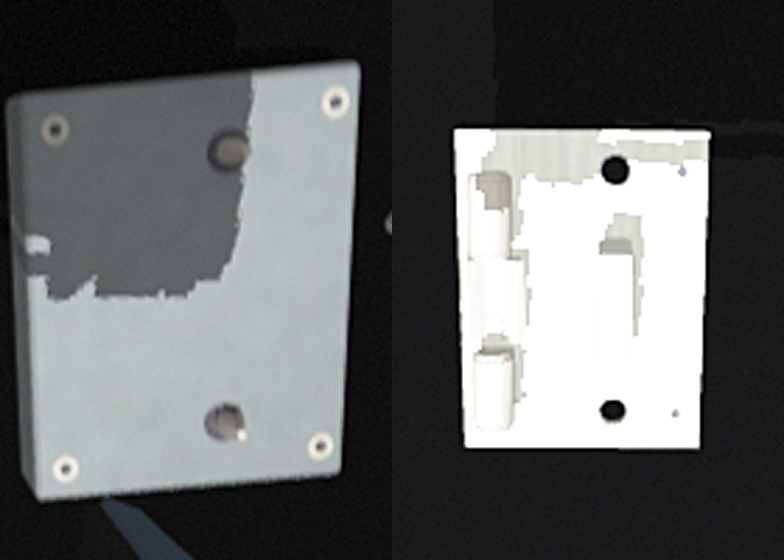

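```bash
python3 - <<'E'
from h import *
def px(o,L): return np.array([[o[0]+(x+.5)/2.8-.5,o[1]+(y+.5)/2.8-.5] for x,y in L])
c=cam("w_br")
B=fit([(c,[(45,60,6),(45,-60,6),(-45,60,6),(-45,-60,6),(12,46,6),(12,-46,6)],px((245,70),[(319,131),(308,448),(62,130),(75,447),(222.5,170),(220,410)]))],0,[.5,-.25,0])
c=cam("w_block")
K=fit([(c,[(55,70,35),(55,-70,35),(-55,70,35),(-55,-70,35),(12,46,35),(12,-46,35)],px((383,40),[(359,62),(338,473),(20,96),(42,497),(221,151),(217,421)]))],0,[.56,0,0])
for n,(p,r) in dict(bracket=B,block=K).items(): print(n,p.round(4),np.degrees(p[2]).round(1),r.tolist())
E
```

```text
bracket [ 0.4952 -0.2575  0.0847] 4.9 [[1.0, 0.1], [0.5, 0.6], [0.4, 0.0], [0.0, 0.6], [0.2, 0.2], [0.7, 0.7]]
block [ 0.5527 -0.0055  0.203 ] 11.6 [[0.3, 0.8], [0.5, 0.8], [2.1, 0.8], [3.9, 2.0], [0.7, 0.1], [0.8, 0.2]]
```

```bash
python3 rem.py .5072 -.2565 .011 4.9; python3 -m handwheel '[{"xyz":[-5,2,30],"turn":[0,0,0.003],"grip":0.34},{"xyz":[-5,2,60],"turn":[0,0,0.003],"grip":0.34},{"xyz":[-5,2,90],"turn":[0,0,0.003],"grip":0.34},{"xyz":[-5,2,110],"turn":[0,0,0.003],"grip":0.34},{"xyz":[-5,2,120],"turn":[0,0,0.003],"grip":0.34},{"xyz":[-5,2,120],"turn":[0,0,0.003],"grip":0.34}]' >/dev/null; python3 rem.py .5072 -.2565 .011 4.9
```

```text
t 2.25 pos [ 505.  -250.6  199.4] w 91.7 F [ 0.7  0.7 -0.5] grasp 0.0
xyz [ -6.2   1.8 188.4] turn [-0.0008 -0.0009  0.0044]
t 2.75 pos [ 506.9 -254.6   78.3] w 54.1 F [-0.4  0.4  0.8] grasp 0.0
xyz [-2.1  0.3 67.3] turn [-0.0028 -0.0022  0.0027]
```

```bash
python3 -m handwheel '[{"xyz":[-2,0,5],"turn":[0,0,0],"grip":0.34},{"xyz":[-2,0,10],"turn":[0,0,0],"grip":0.34},{"xyz":[-2,0,20],"turn":[0,0,0],"grip":0.34},{"xyz":[-2,0,35],"turn":[0,0,0],"grip":0.34},{"xyz":[-2,0,50],"turn":[0,0,0],"grip":0.34},{"xyz":[-2,0,60],"turn":[0,0,0],"grip":0.34},{"xyz":[-2,0,66],"turn":[0,0,0],"grip":0.34},{"xyz":[-2,0,66],"turn":[0,0,0],"grip":0.34}]' >/dev/null; python3 rem.py .5072 -.2565 .011 4.9;python3 -m handwheel '[{"xyz":[0,0,0],"turn":[0,0,0],"grip":1},{"xyz":[0,0,0],"turn":[0,0,0],"grip":1},{"xyz":[0,0,0],"turn":[0,0,0],"grip":1},{"xyz":[0,0,0],"turn":[0,0,0],"grip":1},{"xyz":[0,0,0],"turn":[0,0,0],"grip":1},{"xyz":[0,0,0],"turn":[0,0,0],"grip":1}]' >/dev/null; python3 rem.py .5072 -.2565 .011 4.9
```

```text
t 3.42 pos [ 507.7 -258.1   12.8] w 30.1 F [-0.  -0.  -0.6] grasp 0.0
xyz [ 1.6 -0.4  1.8] turn [-0.0011 -0.0009  0.0014]
t 3.92 pos [ 508.5 -258.6   14.5] w 11.2 F [-1.3  0.2  7.3] grasp 30.0
xyz [ 2.2 -1.1  3.4] turn [0.0008 0.0007 0.0015]
```

```bash
python3 -m handwheel '[{"xyz":[0,0,-15],"turn":[0,0,0],"grip":1},{"xyz":[0,0,-35],"turn":[0,0,0],"grip":1},{"xyz":[0,0,-65],"turn":[0,0,0],"grip":1},{"xyz":[0,0,-95],"turn":[0,0,0],"grip":1},{"xyz":[0,0,-105],"turn":[0,0,0],"grip":1},{"xyz":[0,0,-105],"turn":[0,0,0],"grip":1}]' >/dev/null; python3 rem.py .5648 -.0021 .12 11.5
```

```text
t 4.42 pos [ 509.5 -259.1  121.2] w 11.6 F [ 0.6 -1.1 -3.5] grasp 30.0
xyz [251.2  77.5   0.8] turn [ 0.0035  0.003  -0.1137]
```

```bash
python3 -m handwheel '[{"xyz":[30,9,0],"turn":[0,0,-0.02],"grip":1},{"xyz":[65,20,0],"turn":[0,0,-0.05],"grip":1},{"xyz":[105,32,0],"turn":[0,0,-0.08],"grip":1},{"xyz":[145,45,0],"turn":[0,0,-0.114],"grip":1},{"xyz":[185,57,0],"turn":[0,0,-0.114],"grip":1},{"xyz":[220,68,0],"turn":[0,0,-0.114],"grip":1},{"xyz":[242,75,0],"turn":[0,0,-0.114],"grip":1},{"xyz":[251,77,0],"turn":[0,0,-0.114],"grip":1}]' >/dev/null;python3 -m handwheel '[{"xyz":[0,0,0],"turn":[0,0,0],"grip":1},{"xyz":[0,0,0],"turn":[0,0,0],"grip":1}]' >/dev/null; python3 rem.py .5648 -.0021 .12 11.5
python3 - <<'E'
from h import *
for n in["wrist","scene","side"]: snap(n,n+"1")
a=cv2.imread("pics/wrist1.png");s=cv2.imread("pics/scene1.png");d=cv2.imread("pics/side1.png")
cs=lambda i,u,v:cv2.resize(i[v-50:v+50,u-67:u+67],(400,300),interpolation=cv2.INTER_CUBIC)
cv2.imwrite("pics/m3.png",np.vstack([cv2.resize(a[100:325],(800,281)),np.hstack([cs(s,350,215),cs(d,336,180)])]))
E
```

```text
t 5.25 pos [562.4  -1.7 117.6] w 11.6 F [ 0.3 -0.7 -3.5] grasp 30.0
xyz [-0.9  2.3 -2.4] turn [-0.0017 -0.0003  0.0012]
```

View pics/m3.png

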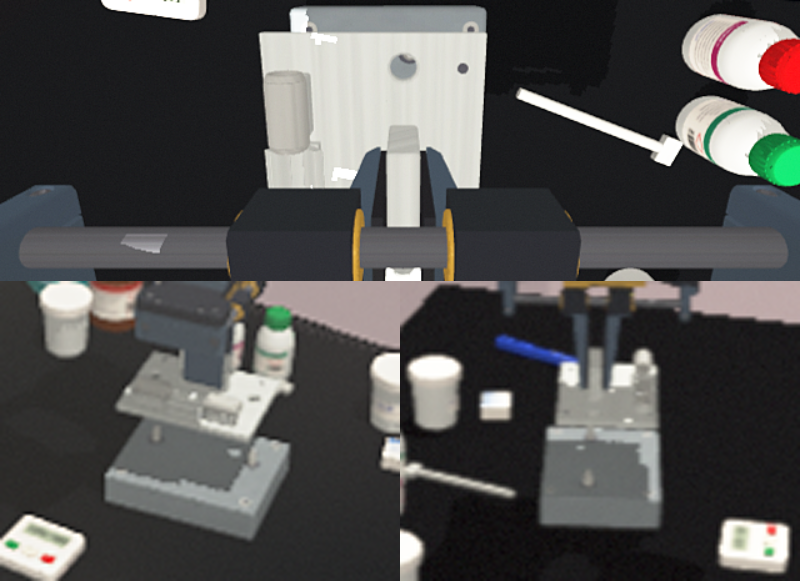

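```bash
python3 - <<'E'
from h import *
c=cam("wrist1")
W=lambda L: np.array([[(u+.5)*.8-.5,100+(v+.5)*.8-.5] for u,v in L])
s=env.state();y=np.radians(11.5);Rz=R.from_euler("z",y).as_matrix()
uv=W([(403,66),(487,33),(260,33),(404,126)]);X=np.array([(12,46,6),(45,60,6),(-45,60,6),(12,22,40)])/1000
f=lambda p:(proj(c,X@R.from_euler("z",p[3]).as_matrix().T+p[:3])-uv).ravel()
q=least_squares(f,[.553,-.004,.1,y]).x; print("bracket",q.round(4),np.degrees(q[3]),f(q).round(1))
print("grip pt TCP expected rel",(q[:3]+Rz@[.012,0,0]-s["eef_pos"]).round(4))
print("block",fit([(c,[(55,70,35),(-55,70,35)],W([(487,8),(290,8)]))],0,[.553,0,.2]))
print("pred block px",((proj(c,np.array([(55,70,35),(-55,70,35),(12,46,51)])/1000@Rz.T+[.553,-.0045,0])+.5-[0,100])/.8).round(0).tolist())
E
```

```text
bracket [ 0.5502 -0.0013  0.0906  0.2141] 12.267387771922865 [-0.2 -4.1 -5.1 -5.   5.9 -2.8 -0.5 10.5]
grip pt TCP expected rel [-0.0007  0.0039 -0.0277]
block (array([ 0.55439458, -0.00467763,  0.20176015]), array([[1.1, 0. ],
       [1.1, 0.1]]))
pred block px [[487.0, 8.0], [287.0, 8.0], [409.0, 55.0]]
```

```bash
python3 - <<'E'
from h import *
c=cam("wrist1")
W=lambda L: np.array([[(u+.5)*.8-.5,100+(v+.5)*.8-.5] for u,v in L])
s=env.state();y=np.radians(11.5);Rz=R.from_euler("z",y).as_matrix()
uv=W([(403,66),(487,33),(260,33),(404,126),(404,152)]);X=np.array([(12,46,6),(45,60,6),(-45,60,6),(12,22,6),(12,22,40)])/1000
f=lambda p:(proj(c,X@R.from_euler("z",p[3]).as_matrix().T+p[:3])-uv).ravel()
q=least_squares(f,[.553,-.004,.1,y]).x; print("bracket",q.round(4),np.degrees(q[3]),f(q).round(1))
d=q[:3]+Rz@[.012,0,0]-s["eef_pos"]; print("grip rel tool-yaw frame",(Rz.T@d).round(4))
uv=uv[:4];X=X[:4];q=least_squares(f,[.553,-.004,.1,y]).x; print("bracket",q.round(4),np.degrees(q[3]),f(q).round(1))
a=cv2.imread("pics/wrist1.png")
cv2.imwrite("pics/m4.png",cv2.resize(a[95:255,190:410],(792,576),interpolation=cv2.INTER_CUBIC))
E
```

```text
bracket [ 0.5503 -0.0021  0.1026  0.2036] 11.666593568632022 [ 0.5  1.3 -0.1 -0.5 -0.  -0.1 -0.2 -1.3 -0.2  0.5]
grip rel tool-yaw frame [-0.      0.0032 -0.0157]
bracket [ 0.5502 -0.0021  0.1029  0.2028] 11.61966267561228 [ 0.5  1.5  0.  -0.3 -0.3 -0.1 -0.3 -1.1]
```

View pics/m4.png

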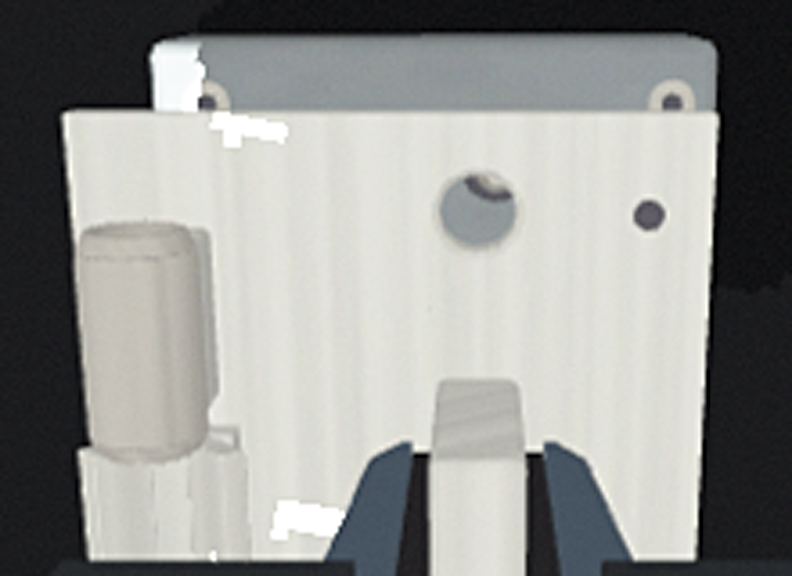

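```bash
python3 -m handwheel '[{"xyz":[-3,3,10],"turn":[0,0,0],"grip":1},{"xyz":[-3,3,25],"turn":[0,0,0],"grip":1},{"xyz":[-3,3,38],"turn":[0,0,0],"grip":1},{"xyz":[-3,3,46],"turn":[0,0,0],"grip":1},{"xyz":[-3,3,51],"turn":[0,0,0],"grip":1},{"xyz":[-3,3,55],"turn":[0,0,0],"grip":1},{"xyz":[-3,3,58],"turn":[0,0,0],"grip":1},{"xyz":[-3,3,58],"turn":[0,0,0],"grip":1}]' >/dev/null; python3 rem.py .566 -.0042 .05 11.5
```

```text
t 6.07 pos [566.6  -4.1  60.5] w 11.8 F [ 0.5 -0.4 -3.3] grasp 30.0
xyz [-0.  -0.6 10.5] turn [-0.0002 -0.      0.0002]
```

```bash
python3 -m handwheel '[{"xyz":[0,0,2],"turn":[0,0,0],"grip":1},{"xyz":[0,0,4],"turn":[0,0,0],"grip":1},{"xyz":[0,0,6],"turn":[0,0,0],"grip":1},{"xyz":[0,0,8],"turn":[0,0,0],"grip":1},{"xyz":[0,0,8],"turn":[0,0,0],"grip":1}]' >/dev/null; python3 rem.py .566 -.0042 .05 11.5
python3 -m handwheel '[{"xyz":[0,0,1],"turn":[0,0,0],"grip":1},{"xyz":[0,0,2],"turn":[0,0,0],"grip":1},{"xyz":[0,0,2],"turn":[0,0,0],"grip":1}]' >/dev/null; python3 rem.py .566 -.0042 .05 11.5
```

```text
t 6.48 pos [566.5  -3.9  52.5] w 11.6 F [-0.5  0.4 -2.3] grasp 30.0
xyz [-0.2 -0.5  2.5] turn [-0.0003 -0.      0.0004]
t 6.73 pos [566.6  -3.9  50.6] w 11.9 F [-0.5  0.  -2.9] grasp 30.0
xyz [-0.1 -0.6  0.6] turn [-0.0001 -0.      0.0003]
```

```bash
python3 -m handwheel '[{"xyz":[0,0,0.7],"turn":[0,0,0],"grip":1},{"xyz":[0,0,1.4],"turn":[0,0,0],"grip":1},{"xyz":[0,0,1.4],"turn":[0,0,0],"grip":1}]' >/dev/null; python3 rem.py .566 -.0042 .05 11.5
python3 -m handwheel '[{"xyz":[0,0,0.7],"turn":[0,0,0],"grip":1},{"xyz":[0,0,1.4],"turn":[0,0,0],"grip":1},{"xyz":[0,0,1.4],"turn":[0,0,0],"grip":1}]' >/dev/null; python3 rem.py .566 -.0042 .05 11.5
```

```text
t 6.98 pos [566.6  -3.9  49.4] w 11.6 F [ 1.3 -0.1 -2.1] grasp 30.0
xyz [-0.1 -0.7 -0.6] turn [0.0001 0.     0.0003]
t 7.23 pos [566.7  -4.   49.4] w 11.9 F [-8.5  0.9 27.3] grasp 30.0
xyz [-0.1 -0.7 -0.6] turn [0.0008 0.0003 0.0003]
```

```bash
python3 -m handwheel '[{"xyz":[0,0,-1],"turn":[0,0,0],"grip":1},{"xyz":[0,0,-1],"turn":[0,0,0],"grip":0.34},{"xyz":[0,0,-1],"turn":[0,0,0],"grip":0.34},{"xyz":[0,0,-1],"turn":[0,0,0],"grip":0.34},{"xyz":[0,0,-1],"turn":[0,0,0],"grip":0.34},{"xyz":[0,0,-1],"turn":[0,0,0],"grip":0.34}]' >/dev/null; python3 rem.py .566 -.0042 .05 11.5
python3 -m handwheel '[{"xyz":[0,0,-15],"turn":[0,0,0],"grip":0.34},{"xyz":[0,0,-40],"turn":[0,0,0],"grip":0.34},{"xyz":[0,0,-75],"turn":[0,0,0],"grip":0.34},{"xyz":[0,0,-110],"turn":[0,0,0],"grip":0.34},{"xyz":[0,0,-140],"turn":[0,0,0],"grip":0.34},{"xyz":[0,0,-150],"turn":[0,0,0],"grip":0.34},{"xyz":[0,0,-150],"turn":[0,0,0],"grip":0.34},{"xyz":[0,0,-150],"turn":[0,0,0],"grip":0.34}]' >/dev/null; 
python3 - <<'E'
from h import *
for n in["wrist","scene","side"]: snap(n,n+"2")
a=cv2.imread("pics/wrist2.png");s=cv2.imread("pics/scene2.png");d=cv2.imread("pics/side2.png")
c=cam("wrist2");Rz=R.from_euler("z",.2007).as_matrix()
q=proj(c,np.array([(0,0,35)])/1000@Rz.T+[.554,-.0047,0])[0].round().astype(int);print(q)
u0,v0=q-[67,100];u0=max(u0,0);v0=max(v0,0);print(u0,v0)
cs=lambda i,u,v:cv2.resize(i[v-37:v+38,u-50:u+50],(400,300),interpolation=cv2.INTER_CUBIC)
W=cv2.resize(a[v0:v0+200,u0:u0+133],(399,600),interpolation=cv2.INTER_CUBIC)
cv2.imwrite("pics/m5.png",np.hstack([W,np.vstack([cs(s,350,215),cs(d,336,180)])]))
E
python3 rem.py .5475 .3032 .2 -9.7
```

```text
t 7.73 pos [566.6  -3.9  48.8] w 30.0 F [0.5 0.5 1.1] grasp 0.0
xyz [-0.1 -0.7 -1.2] turn [-0.0001 -0.      0.0003]
[310 175]
243 75
t 8.55 pos [565.8  -3.9 197.4] w 30.2 F [-0.5  0.2  0.2] grasp 0.0
xyz [304.5  43.4  -2.4] turn [-2.600e-03 -3.000e-04  3.703e-01]
```

View pics/m5.png

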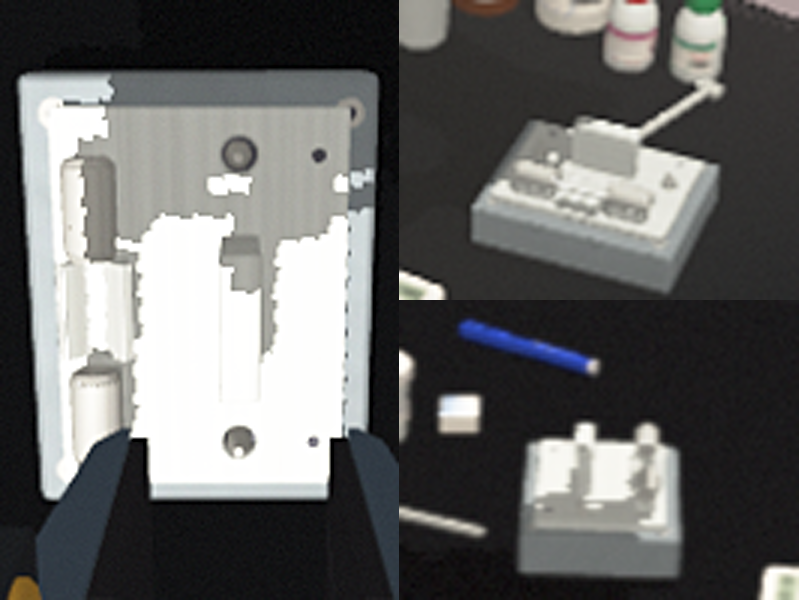

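Seated flush: both pins show in the holes (crop (238,153) and (238,441)), knuckles on the robot's side. Now the leaf.

```bash
python3 -m handwheel '[{"xyz":[30,4,0],"turn":[0,0,0.1],"grip":0.2},{"xyz":[70,10,0],"turn":[0,0,0.2],"grip":0.2},{"xyz":[110,16,0],"turn":[0,0,0.3],"grip":0.2},{"xyz":[150,21,0],"turn":[0,0,0.37],"grip":0.2},{"xyz":[190,27,0],"turn":[0,0,0.37],"grip":0.2},{"xyz":[230,33,0],"turn":[0,0,0.37],"grip":0.2},{"xyz":[270,38,0],"turn":[0,0,0.37],"grip":0.2},{"xyz":[295,42,0],"turn":[0,0,0.37],"grip":0.2}]' >/dev/null
python3 -m handwheel '[{"xyz":[9,1,0],"turn":[0,0,0],"grip":0.2},{"xyz":[9,1,0],"turn":[0,0,0],"grip":0.2}]' >/dev/null
python3 - <<'E'
from h import *
snap("wrist","wrist3")
a=cv2.imread("pics/wrist3.png")
c=cam("wrist3");Rz=R.from_euler("z",-.1694).as_matrix()
q=proj(c,np.array([(0,0,15)])/1000@Rz.T+[.5475,.3032,0])[0].round().astype(int)
u0,v0=q-[80,60];v0=max(v0,0);print(u0,v0)
cv2.imwrite("pics/m6.png",cv2.resize(a[v0:v0+150,u0:u0+160],(640,600),interpolation=cv2.INTER_CUBIC))
def px(o,L,s): return np.array([[o[0]+(x+.5)/s-.5,o[1]+(y+.5)/s-.5] for x,y in L])
c=cam("wrist2")
print("bracket",fit([(c,[(45,60,6),(-45,60,6),(12,46,6),(12,-46,6)],px((243,75),[(349,107),(50,107),(238,153),(238,441)],3))],.035,[.554,-.004,.2]))
E
python3 rem.py .5475 .3032 .2 -9.7
```

```text
240 114
bracket (array([ 0.55402557, -0.00403468,  0.19861521]), array([[0.2, 0. ],
       [0.7, 0.2],
       [0.3, 0.4],
       [0.1, 0.1]]))
t 9.43 pos [551.  302.4 197.7] w 36.7 F [-0.1 -0.3  0.1] grasp 0.0
xyz [ 0.2 -3.6 -2.3] turn [-0.0014  0.0012  0.0017]
```

View pics/m6.png

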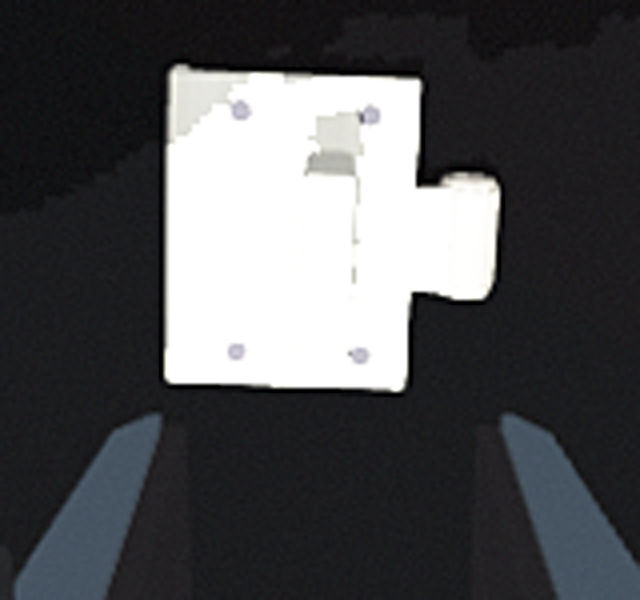

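```bash
python3 - <<'E'
from h import *
def px(o,L,s): return np.array([[o[0]+(x+.5)/s-.5,o[1]+(y+.5)/s-.5] for x,y in L])
c=cam("wrist3")
p,r=fit([(c,[(-40,40,15),(22,40,15),(22,-40,15),(-40,-40,15),(44,15,8),(44,-15,8)],px((240,114),[(168,67),(421,80),(405,390),(165,383),(499,180),(492,296)],4))],0,[.5475,.3032,-.17])
print(p.round(4),np.degrees(p[2]).round(2),r.tolist())
E
python3 rem.py .5475 .3032 .02 -9.7
```

```text
[ 0.5489  0.3038 -0.2075] -11.89 [[0.0, 0.8], [0.1, 0.2], [0.4, 0.0], [0.0, 0.5], [0.3, 0.0], [0.1, 0.5]]
t 9.43 pos [551.  302.4 197.7] w 36.7 F [-0.1 -0.3  0.1] grasp 0.0
xyz [  0.4  -3.4 177.7] turn [-0.0014  0.0012  0.0017]
```

```bash
python3 -m handwheel '[{"xyz":[1,-2.3,25],"turn":[0,0,0.038],"grip":0.2},{"xyz":[1,-2.3,60],"turn":[0,0,0.038],"grip":0.2},{"xyz":[1,-2.3,95],"turn":[0,0,0.038],"grip":0.2},{"xyz":[1,-2.3,125],"turn":[0,0,0.038],"grip":0.2},{"xyz":[1,-2.3,145],"turn":[0,0,0.038],"grip":0.2},{"xyz":[1,-2.3,150],"turn":[0,0,0.038],"grip":0.2},{"xyz":[1,-2.3,150],"turn":[0,0,0.038],"grip":0.2}]' >/dev/null; python3 rem.py .5489 .3038 .021 -11.9
```

```text
t 10.02 pos [548.6 301.8  47.5] w 36.6 F [-0.4 -0.3  0.3] grasp 0.0
xyz [ 2.1 -0.  26.5] turn [-0.0026  0.0021 -0.0007]
```

```bash
python3 -m handwheel '[{"xyz":[2,0,9],"turn":[0,0,0],"grip":0.2},{"xyz":[2,0,18],"turn":[0,0,0],"grip":0.2},{"xyz":[2,0,24],"turn":[0,0,0],"grip":0.2},{"xyz":[2,0,26],"turn":[0,0,0],"grip":0.2},{"xyz":[2,0,26],"turn":[0,0,0],"grip":0.2}]' >/dev/null; python3 rem.py .5489 .3038 .021 -11.9;python3 -m handwheel '[{"xyz":[0,0,0],"turn":[0,0,0],"grip":1},{"xyz":[0,0,0],"turn":[0,0,0],"grip":1},{"xyz":[0,0,0],"turn":[0,0,0],"grip":1},{"xyz":[0,0,0],"turn":[0,0,0],"grip":1},{"xyz":[0,0,0],"turn":[0,0,0],"grip":1},{"xyz":[0,0,0],"turn":[0,0,0],"grip":1}]' >/dev/null; python3 rem.py .5489 .3038 .021 -11.9
```

```text
t 10.43 pos [549.5 305.5  22.7] w 36.5 F [0.2 0.2 0.7] grasp 0.0
xyz [-1.7 -0.3  1.7] turn [-0.0004  0.0003  0.0007]
t 10.93 pos [549.8 305.6  23.3] w 11.8 F [-1.  -0.1  4.7] grasp 30.0
xyz [-2.  -0.5  2.3] turn [ 0.0003 -0.0002  0.0007]
```

```bash
python3 -m handwheel '[{"xyz":[0,0,-15],"turn":[0,0,0],"grip":1},{"xyz":[0,0,-35],"turn":[0,0,0],"grip":1},{"xyz":[0,0,-65],"turn":[0,0,0],"grip":1},{"xyz":[0,0,-90],"turn":[0,0,0],"grip":1},{"xyz":[0,0,-105],"turn":[0,0,0],"grip":1},{"xyz":[0,0,-105],"turn":[0,0,0],"grip":1}]' >/dev/null; python3 rem.py .4873 -.0174 .13 11.4
```

```text
t 11.43 pos [551.3 306.3 131.3] w 11.9 F [ 0.7 -0.6 -1.2] grasp 30.0
xyz [-3.299e+02  3.900e+00  3.000e-01] turn [ 0.0047 -0.0021 -0.4059]
```

```bash
python3 -m handwheel '[{"xyz":[-25,0,0],"turn":[0,0,-0.05],"grip":1},{"xyz":[-65,1,0],"turn":[0,0,-0.12],"grip":1},{"xyz":[-105,1,0],"turn":[0,0,-0.2],"grip":1},{"xyz":[-145,2,0],"turn":[0,0,-0.28],"grip":1},{"xyz":[-185,2,0],"turn":[0,0,-0.36],"grip":1},{"xyz":[-225,3,0],"turn":[0,0,-0.4],"grip":1},{"xyz":[-265,3,0],"turn":[0,0,-0.406],"grip":1},{"xyz":[-300,4,0],"turn":[0,0,-0.406],"grip":1}]' >/dev/null; python3 -m handwheel '[{"xyz":[0,0,0],"turn":[0,0,0],"grip":1}]'>/dev/null; python3 rem.py .4873 -.0174 .13 11.4
```

```text
t 12.18 pos [490.2   6.3 127.1] w 12.0 F [ 1.1  0.7 -1.3] grasp 30.0
xyz [-22.7  -7.5  -2.9] turn [-0.0021  0.0006 -0.0034]
```

```bash
python3 -m handwheel '[{"xyz":[-8,-3,0],"turn":[0,0,-0.003],"grip":1},{"xyz":[-17,-5,0],"turn":[0,0,-0.003],"grip":1},{"xyz":[-22,-7,0],"turn":[0,0,-0.003],"grip":1},{"xyz":[-22,-7,0],"turn":[0,0,-0.003],"grip":1},{"xyz":[-22,-7,0],"turn":[0,0,-0.003],"grip":1}]'>/dev/null; python3 rem.py .4873 -.0174 .13 11.4
python3 - <<'E'
from h import *
for n in["wrist","scene","side"]: snap(n,n+"4")
a=cv2.imread("pics/wrist4.png")
cv2.imwrite("pics/m7.png",cv2.resize(a[70:270,190:450],(780,600),interpolation=cv2.INTER_CUBIC))
E
```

```text
t 12.6 pos [489.5 -11.5 127.8] w 11.9 F [-0.1 -0.3 -1.7] grasp 30.0
xyz [-5.3 -3.3 -2.2] turn [-0.0002 -0.0001  0.0033]
```

View pics/m7.png

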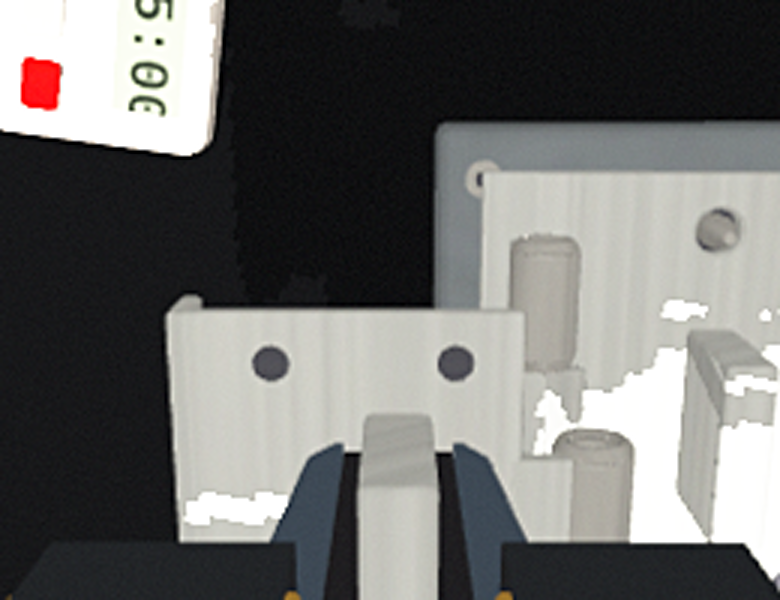

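```bash
cat > m.py <<'E'
from h import *
c=cam("wrist4")
W=lambda L: np.array([[190+(u+.5)/3-.5,70+(v+.5)/3-.5] for u,v in L])
uv=W([(167,311),(524,311),(358,487),(438,487),(364,415),(431,415)]);X=np.array([(-40,40,15),(22,40,15),(-6,22,50),(6,22,50),(-6,22,15),(6,22,15)])/1000
f=lambda p:(proj(c,X@R.from_euler("z",p[3]).as_matrix().T+p[:3])-uv).ravel()
q=least_squares(f,[.489,-.011,.105,.2],loss="soft_l1",x_scale=.01).x; print("leaf",q.round(4),np.degrees(q[3]).round(2),f(q).round(1))
g=lambda p:(proj(c,X@R.from_euler("zy",p[3:]).as_matrix().T+p[:3])-uv).ravel()
q2=least_squares(g,[*q,0],loss="soft_l1",x_scale=.01).x; print("leaf w pitch",q2.round(4),np.degrees(q2[3:]).round(2),g(q2).round(1))
b,r=fit([(c,[(-45,60,6),(12,46,6)],W([(481,173),(718,231)]))],.035,[.554,-.004,.2]);print("bracket",b.round(4),r.tolist())
y=.1986;Rz=R.from_euler("z",y).as_matrix()
b1,r=[least_squares(lambda p:(proj(c,np.array([(-45,60,6),(12,46,6)])/1000@Rz.T+[p[0],p[1],.035])-W([(481,173),(718,231)])).ravel(),[.554,-.004]).x,0];print("bracket yaw fixed",b1.round(4))
k=q[:3]+R.from_euler("z",q[3]).as_matrix()@[.036,0,.008]; kb=np.r_[b1,.035]+Rz@[-.032,0,.022]
print("bore delta world",(kb-k).round(4)); s=env.state();print("tool mm",(R.from_quat(s["eef_rot"]).inv().apply(kb-k)*1000).round(1),"leaf z below TCP",s["eef_pos"][2]-q[2])
E
python3 m.py
```

```text
leaf [ 0.4896 -0.0143  0.1024  0.1985] 11.37 [-0.2  0.6  0.4  1.  -0.5 -0.1  0.2  0.  -0.1 -0.8  0.1 -0.7]
leaf w pitch [ 0.4895 -0.0144  0.1023  0.1971  0.0028] [11.29  0.16] [-0.2  0.6  0.3  1.1 -0.4 -0.1  0.3  0.  -0.1 -0.8  0.1 -0.7]
bracket [ 0.5541 -0.0042  0.2071] [[0.1, 0.0], [0.1, 0.0]]
bracket yaw fixed [ 0.5537 -0.0044]
bore delta world [-0.0026 -0.0035 -0.0534]
tool mm [-2.9 -3.2 53.4] leaf z below TCP 0.025514954910113685
```

```bash
python3 -m handwheel '[{"xyz":[-2.9,-3.2,5],"turn":[0,0,0],"grip":1},{"xyz":[-2.9,-3.2,13],"turn":[0,0,0],"grip":1},{"xyz":[-2.9,-3.2,21],"turn":[0,0,0],"grip":1},{"xyz":[-2.9,-3.2,27],"turn":[0,0,0],"grip":1},{"xyz":[-2.9,-3.2,31],"turn":[0,0,0],"grip":1},{"xyz":[-2.9,-3.2,31],"turn":[0,0,0],"grip":1},{"xyz":[-2.9,-3.2,31],"turn":[0,0,0],"grip":1}]' >/dev/null; python3 rem.py .4869 -.015 .0723 11.4
python3 - <<'E'
from h import *
for n in["wrist","scene","side"]: snap(n,n+"5")
a=cv2.imread("pics/wrist5.png");s=cv2.imread("pics/scene5.png")
A=cv2.resize(a[70:270,280:413],(399,600),interpolation=cv2.INTER_CUBIC)
S=cv2.resize(s[180:270,320:380],(400,600),interpolation=cv2.INTER_CUBIC)
cv2.imwrite("pics/m8.png",np.hstack([A,S]))
E
```

```text
t 13.33 pos [486.8 -15.3  96.6] w 11.6 F [ 0.2  0.  -2. ] grasp 30.0
xyz [ 0.2  0.2 24.3] turn [-0.0007 -0.0002  0.003 ]
```

View pics/m8.png

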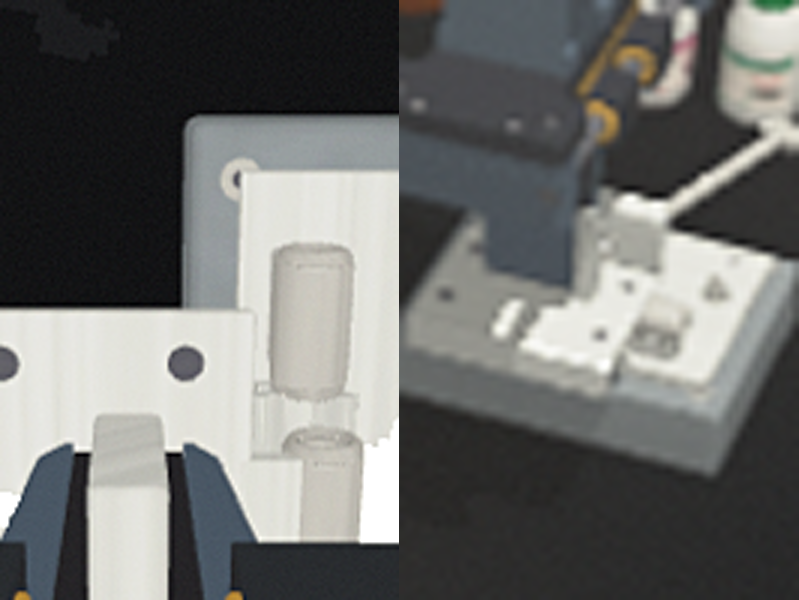

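```bash
python3 - <<'E'
from h import *
c=cam("wrist5")
W=lambda L: np.array([[280+(u+.5)/3-.5,70+(v+.5)/3-.5] for u,v in L])
y=.1986;Rz=R.from_euler("z",y).as_matrix()
# corner of plate, knuckle silhouette side mid-points at axis height, mid of the knuckle far end
X=np.array([(-45,60,6)])/1000
b=least_squares(lambda p:(proj(c,X@Rz.T+[p[0],p[1],.035])-W([(240,171)])).ravel(),[.554,-.004]).x
uv=W([(251,311),(89,487),(168,487),(95,415),(163,415)]);XL=np.array([(22,40,15),(-6,22,50),(6,22,50),(-6,22,15),(6,22,15)])/1000
f=lambda p:(proj(c,XL@Rz.T+p[:3])-uv).ravel()
q=least_squares(f,[.487,-.015,.074],x_scale=.01).x;print(b,q.round(4),f(q).round(1))
k=q+Rz@[.036,0,.008];kb=np.r_[b,.035]+Rz@[-.032,0,.022]
s=env.state();print("tool mm",(R.from_quat(s["eef_rot"]).inv().apply(kb-k)*1000).round(1))
# compare knuckle axis midpoints: bracket knuckle far ends vs. image
print(((proj(c,np.array([(-32,47,22),(-32,17,22),(-40,32,22),(-24,32,22)])/1000@Rz.T+[*b,.035])+.5-[280,70])*3).round(0).tolist())
print(((proj(c,np.array([(28,15,8),(44,15,8),(36,15,16)])/1000@Rz.T+q)+.5-[280,70])*3).round(0).tolist())
E
```

```text
[ 0.55374488 -0.00439979] [ 0.4871 -0.0187  0.0695] [ 1.1  1.5 -0.6 -0.2  0.2 -0.1 -0.2 -0.7 -0.5 -0.6]
tool mm [ 0.8  0.2 20.5]
[[312.0, 246.0], [305.0, 392.0], [269.0, 320.0], [348.0, 320.0]]
[[278.0, 438.0], [363.0, 438.0], [328.0, 453.0]]
```

```bash
python3 -m handwheel '[{"xyz":[0.5,0.4,3],"turn":[0,0,0],"grip":1},{"xyz":[0.5,0.4,7],"turn":[0,0,0],"grip":1},{"xyz":[0.5,0.4,11],"turn":[0,0,0],"grip":1},{"xyz":[0.5,0.4,14],"turn":[0,0,0],"grip":1},{"xyz":[0.5,0.4,14],"turn":[0,0,0],"grip":1}]' >/dev/null; python3 rem.py .4869 -.015 .0723 11.4
python3 -m handwheel '[{"xyz":[0,0,1.5],"turn":[0,0,0],"grip":1},{"xyz":[0,0,3],"turn":[0,0,0],"grip":1},{"xyz":[0,0,4.5],"turn":[0,0,0],"grip":1},{"xyz":[0,0,4.5],"turn":[0,0,0],"grip":1}]' >/dev/null; python3 rem.py .4869 -.015 .0723 11.4
```

```text
t 13.9 pos [486.8 -14.7  82.2] w 12.1 F [ 0.4 -0.6 -2. ] grasp 30.0
xyz [-0.3  0.1  9.9] turn [-0.001  -0.0004  0.003 ]
t 14.23 pos [487.1 -14.7  78.2] w 11.6 F [-1.1 -0.2 -1.5] grasp 30.0
xyz [-0.2 -0.2  5.9] turn [-0.0002 -0.0001  0.003 ]
```

```bash
for i in 1 2; do python3 -m handwheel '[{"xyz":[0,0,0.8],"turn":[0,0,0],"grip":1},{"xyz":[0,0,1.5],"turn":[0,0,0],"grip":1},{"xyz":[0,0,1.5],"turn":[0,0,0],"grip":1}]' >/dev/null; python3 rem.py .4869 -.015 .0723 11.4; done
```

```text
t 14.48 pos [487.2 -14.7  76.9] w 11.7 F [-0.8  0.7 -1.2] grasp 30.0
xyz [-0.2 -0.3  4.6] turn [-0.    -0.     0.003]
t 14.73 pos [487.1 -14.7  75.4] w 11.9 F [-0.2 -0.1 -1.5] grasp 30.0
xyz [-0.2 -0.3  3.1] turn [-0.0001 -0.      0.003 ]
```

```bash
python3 -m handwheel '[{"xyz":[0,0,0.8],"turn":[0,0,0],"grip":1},{"xyz":[0,0,1.5],"turn":[0,0,0],"grip":1},{"xyz":[0,0,1.5],"turn":[0,0,0],"grip":1}]' >/dev/null; python3 rem.py .4869 -.015 .0723 11.4; python3 -m handwheel '[{"xyz":[0,0,0.5],"turn":[0,0,0],"grip":1},{"xyz":[0,0,1],"turn":[0,0,0],"grip":1},{"xyz":[0,0,1],"turn":[0,0,0],"grip":1}]' >/dev/null; python3 rem.py .4869 -.015 .0723 11.4
```

```text
t 14.98 pos [487.1 -14.7  73.8] w 11.7 F [-0.4 -0.2 -1.8] grasp 30.0
xyz [-0.2 -0.2  1.5] turn [-0.0002 -0.0001  0.003 ]
t 15.23 pos [487.1 -14.8  72.9] w 11.6 F [ 0.9  0.3 -1.9] grasp 30.0
xyz [-0.2 -0.3  0.6] turn [-0.0001  0.      0.0031]
```

```bash
for i in 1 2; do python3 -m handwheel '[{"xyz":[0,0,0.4],"turn":[0,0,0],"grip":1},{"xyz":[0,0,0.7],"turn":[0,0,0],"grip":1},{"xyz":[0,0,0.7],"turn":[0,0,0],"grip":1}]' >/dev/null; python3 rem.py .4869 -.015 .0723 11.4; done; python3 -c "
from h import *; print(env.state()['moment'])"
```

```text
t 15.48 pos [487.2 -14.8  72.2] w 12.2 F [-1.  -0.6 -2.2] grasp 30.0
xyz [-0.2 -0.3 -0.1] turn [-0.      0.      0.0031]
t 15.73 pos [487.3 -14.8  71.9] w 11.6 F [-1.   0.6  7.1] grasp 30.0
xyz [-0.1 -0.4 -0.4] turn [0.0004 0.0002 0.003 ]
[0.09011904 0.12577968 0.0421579 ]
```

```bash
python3 -m handwheel '[{"xyz":[0,0,0.2],"turn":[0,0,0],"grip":1},{"xyz":[0,0,0.2],"turn":[0,0,0],"grip":1},{"xyz":[0,0,0.2],"turn":[0,0,0],"grip":1},{"xyz":[0,0,0.2],"turn":[0,0,0],"grip":1}]' >/dev/null; python3 rem.py .4869 -.015 .0723 11.4; python3 -c "
from bench import env; print(env.job_done())"
```

```text
t 16.07 pos [487.3 -14.8  71.8] w 11.9 F [-3.2 -0.2 11.6] grasp 30.0
xyz [-0.2 -0.4 -0.5] turn [0.0006 0.0002 0.0031]
the job is handed in; nothing more can be done
None
```

The bracket is flush on the block's pins and released. The leaf's knuckle rests in the cradle, level and still gripped, with about 12 N of upward contact force. I handed the job in at 16.1 s; the final seating was checked by position and force, not by a picture.

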